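# Spray the fossil bone and return it to its tray

## Task

The fossil bone on the rubber mat needs a spray from the canister clamped beside it: with the bone lying there, press the canister's cap fully down, then let it spring back up. Then put the bone back in its own tray, the one whose tag pictures a bone, lying flat on the tray's floor inside the rim; set it down gently, do not drop it. Leave the other two fossils and the jar where they are.

Things in the scene. Friction and masses are not known exactly. Their poses are not given: they have to be found in the camera images.
- cap (a joint): How far the canister's cap is pressed, m: 0 = up, 0.012 = fully down. It moves straight down against a spring (2.5 N to start, 8.5 N fully down) and springs back when let go.
- cap_top (a point): Centre of the flat top of the white round cap (42 mm diameter, 22 mm tall, short nozzle to one side) on the upright canister; about 224 mm above the table when up. Axes parallel to the stand's.
- stand: Spray stand, fixed to the table: plywood board 260 x 190 x 12 mm; origin at the centre of its underside, z up. A black rubber mat (125 x 175 mm, its top 18 mm above the table) is centred at x = -62 mm. A silver canister (64 mm diameter, 190 mm high) is clamped upright at x = +80 mm, with its clamp post behind it at x = 108 to 130 mm; its nozzle points to -x, over the mat.
- bone: Brown fossil limb bone lying on the rubber mat, 141 mm long along its x axis, 220 g (varies): a round shaft 28 mm thick, centred 17.5 mm above its underside, bare for 68 mm about the middle, with a pair of round knuckles at each end (66 mm wide and 38 mm high at the -x end, 56 mm wide and 34 mm high at the +x end). Origin at the centre of its underside, x along the shaft, z up.
- tray_bone: The bone's own tray, fixed: open plywood tray whose picture tag shows a bone (bar with two knobs at each end). 184 x 96 mm outside, walls 6 mm thick, rim 20 mm above its underside, inside 172 x 84 mm. Origin at the centre of its underside, which is 10 mm above the table; x along its length; the tag lies on a tab 12 mm high at its +x end (x = 92 to 142 mm). Empty.
- tray_floor (a point): Centre of the inner floor of the bone's tray, 6 mm above the tray's underside and 16 mm above the table; axes as the tray's.
- tray_disc: Same tray, its tag showing a ringed disc; it holds the ammonite. Fixed, origin as for the bone's tray.
- tray_tooth: Same tray, its tag showing a triangle (tooth); empty, not to be used. Fixed, origin as for the bone's tray.
- ammonite: Bystander: round stone-coloured fossil disc, 72 mm across, 22 mm high, in its tray. Origin at the centre of its underside.
- tooth: Bystander: triangular fossil tooth lying on the table, 70 x 50 x 18 mm, point to its +x. Origin at the centre of its underside.
- jar: Bystander: small amber glass jar, 48 mm diameter, 60 mm high, standing on the stand's board beside the canister. Origin at the centre of its underside.
Not all that is in view belongs to the job. Several things have the shape of the bone; the one meant has the colours described above.

How it is judged:
On the way, in this order (a step that is already met when the one before it is completed fails the run):
1. the cap is pressed at least 10 of its 12 mm while the bone lies on the mat within 30 mm of where it started (value of joint cap above 0.01 m and distance of bone from where it was at the start of the episode below 0.03 m), for 0.05 s.
2. the cap has sprung back up (within 2 mm) while the bone still lies on the mat (value of joint cap below 0.002 m and distance of bone from where it was at the start of the episode below 0.03 m), for 0.1 s.
At the end, for the whole second after the job is handed in: The bone lies still and flat in its own tray: along the tray within 0.35 rad (either end first), centre within 30 mm lengthways and 25 mm sideways of the tray's centre, underside within 6 mm of the tray's floor, tilted less than 0.15 rad; the cap is up within 2 mm (x of bone in the frame of tray_bone between -0.03 and 0.03 m and y of bone in the frame of tray_bone between -0.025 and 0.025 m and z of bone in the frame of tray_floor between -0.004 and 0.006 m and angle between bone's own z axis and vertical below 0.15 rad and angle between the x axis of bone and the x axis of tray_bone, either way round below 0.35 rad and linear speed of bone below 0.02 m/s and value of joint cap below 0.002 m); the robot touches nothing.
It fails at once if the ammonite, the tooth or the jar is moved more than 30 mm (distance of any of ammonite, tooth, jar from where it was at the start of the episode above 0.03 m).
It fails at once if the bone is dropped: moving faster than 0.7 m/s while no finger touches it (a fall of about 25 mm) (linear speed of bone above 0.7 m/s and contact force between bone and the fingers below 0.05 N).
It also fails if it takes over 51 s, if anything falls off the work surface, if the arm or the gripper's body presses on something with over 40 N, if the wrist force passes 120 N, or if a joint passes its speed limit or range.

## Robot

A 6-joint arm with a two-finger parallel gripper is mounted at the origin on the work surface. World frame = base frame: x ahead of the robot, y to its left, z up, the work surface at z = 0. Lengths are in m, angles in rad, forces in N, time in s.
With the tool pointing down it reaches from about 0.25 to 0.725 m from the base axis. Payload 4 kg.
Tool frame: the origin (TCP) lies at the very end of the fingers, on their centre line; the grasp point (between the pads) lies 19 mm behind it; z points along the fingers, y is the line along which they close (so a half turn about z gives the same grasp; the last joint's range is limited). The gripper opens to 85 mm and grips with 20 to 120 N. Pads are 22 mm wide; open, the fingers measure 114 mm over their backs; the gripper's body (76 mm by 85 mm) begins 54 mm behind the grasp point. The pads swing forward as they close: fully open they stand 13 mm farther back than shut.
Start: joints at [1.231, 0.241, 0.005, 1.335, 0, 1.571], TCP at [0.167, 0.471, 0.2] pointing down, gripper open.
Joint ranges: [-2.72, 2.72], [-1.05, 1.87], [-1.09, 1.28], [-1.99, 2.15], [-1.42, 1.44], [-3.14, 3.14]. Speed limits (rad/s): [2.79, 2.79, 3.14, 3.14, 3.14, 3.14].

## Interface

Orientations are given as a unit quaternion [x, y, z, w].
In Python, from workcell import monitor, viewer, job gives the robot as it stands.
- The arm moves only by the tool arm_command, never from a script. Its argument "increments" is a list of rows, each an object of numbers: "dx", "dy", "dz": the shift along the tool's x, y, z in cm; "wx", "wy", "wz": the turn, a rotation vector about the tool's x, y, z in rad; "grip": the finger opening in cm, from 0 to 8.54. In form: [{"dx": .., "dy": .., "dz": .., "wx": .., "wy": .., "wz": .., "grip": ..}, ...]. A call has 1 to 10 rows; each row is the pose to reach, as a shift and turn from the pose commanded when the call began, along the tool's axes at that moment; what a row does not reach only later rows make up. A row lasts 1/10 s, in which the tool goes at most 50 mm and 8.59 degrees, less where a joint would pass 70% of its speed; a pose out of reach is approached as far as the arm can. A call with a gripper value outside its range is refused whole. The fingers move at their own pace and stop on an object; the grip force is fixed at half the most. Time passes only in rows, so rows that repeat a pose let the fingers close. It gives the time, the measured TCP pose, the force, the opening and the grip force at its end, in the units of the state.
- monitor.get_obs(): the state, without advancing time (a new reading comes with each control period).
- viewer.camera(name): name is "scene" or "top" or "wrist"; returns (picture, depth): 400x640x3 uint8, red, green, blue; 400x640 float32, m along the optical axis (not along the pixel's ray), 0 where there is no reading.
- viewer.get_calibration(name): a dict with "fovy" (degrees; the focal length in pixels is half the picture's height over the tangent of half this angle, whatever the lens; pixels are square), "cx", "cy" (the principal point, pixels), "view" (4x4, takes a point from world to camera coordinates). Camera axes: x right, y up, looking along -z (the intrinsics and any distortion apply to the point x, -y, -z); pixel columns grow to the right and rows downward; lengths in m; the calibration is good to about 2 mm. The wrist camera is an equidistant fisheye: a pixel r from the principal point sees the ray r / f radians off the axis. A picture is of the moment at which its call begins: read the wrist's pose just before it. get_calibration takes no time and is no camera call; for the wrist camera it gives the pose at the moment of the call.
- job.job_done(): hands the job in; it is judged then, once.
The state is a dict: "clock": time; "joint_pos": joint angles; "joint_vel": joint speeds; "tau": joint torques, N m; "eef_pos": TCP position; "tool_rot": TCP orientation; "ft_force": force on the tool from outside, world axes, zero at the start; "ft_torque": the same for the moment, N m; "grip_width": finger opening in m; "grasp_force": force on a finger pad.
Only numpy, scipy, OpenCV 4.12 (cv2) and the standard library are available. Lean on these libraries where they do the work, as an engineer would, in place of code of your own. Each camera call takes 0.05 s, during which the arm holds its last target. There are 200 camera calls.

## Working session

There is one attempt and no reset: what is moved stays moved. The work goes in short steps, Python scripts to look and compute and a tool call to move; the robot and the scene stay as the last step left them, time stands still between calls to the robot, and variables do not carry over. Pictures are saved under pics/ and viewed, at most 10 in all, crops included, and the job is handed in when it is done.

Besides the shell and the picture viewer there is one more tool, called after "Emit:" as name([rows], argument=value, ...), one row to a line, values as JSON. arm_command: Moves the arm, as the interface text tells. Its arguments: {"type":"object","properties":{"increments":{"type":"array","items":{"type":"object","properties":{"dx":{"type":"number"},"dy":{"type":"number"},"dz":{"type":"number"},"wx":{"type":"number"},"wy":{"type":"number"},"wz":{"type":"number"},"grip":{"type":"number"}}}}},"required":["increments"]}

```bash
mkdir -p pics
cat > h.py <<'E'
import numpy as np, cv2
from workcell import monitor, viewer, job
def cloud(name):
    im,d=viewer.camera(name); c=viewer.get_calibration(name)
    h,w=d.shape; f=h/2/np.tan(np.radians(c['fovy'])/2)
    v,u=np.mgrid[:h,:w]; x=(u-c['cx'])/f; y=(v-c['cy'])/f
    P=np.stack([x*d,-y*d,-d],-1); T=np.linalg.inv(np.array(c['view']))
    return im,d,P@T[:3,:3].T+T[:3,3]
E
python3 - <<'E'
from h import *
for n in("scene","top"):
    im,d,W=cloud(n); cv2.imwrite(f"pics/{n}.png",im[...,::-1]); np.savez(f"{n}.npz",im=im,W=W,d=d)
    c=viewer.get_calibration(n);print(n,c)
print(monitor.get_obs())
E
```

```text
scene {'fovy': 49.6038166583842, 'cx': 316.34787236454406, 'cy': 195.68502573653913, 'view': array([[ 0.88998609,  0.45586383, -0.01062701, -0.47286414],
       [-0.38094354,  0.75612354,  0.53212707,  0.10374423],
       [ 0.25061282, -0.46953739,  0.84659781, -1.20300002],
       [ 0.        ,  0.        ,  0.        ,  1.        ]])}
top {'fovy': 42.09316328542725, 'cx': 321.9037517316919, 'cy': 200.39379333973454, 'view': array([[-0.00851905, -0.99994625, -0.00590948,  0.03915332],
       [ 0.99094513, -0.00923398,  0.13394952, -0.54882738],
       [-0.13399689, -0.00471485,  0.99097054, -1.25755847],
       [ 0.        ,  0.        ,  0.        ,  1.        ]])}
{'clock': 0.1, 'joint_pos': array([1.23099430e+00, 2.41348259e-01, 3.88088783e-03, 1.33523744e+00,
       1.64899957e-05, 1.57080952e+00]), 'joint_vel': array([-1.50885308e-04, -1.41935715e-03,  3.35202786e-03, -3.55459992e-05,
        5.01869417e-04, -7.50584481e-04]), 'tau': array([-4.29109514e-04, -3.73136795e+01,  2.53010327e+01,  1.08983627e-02,
       -4.56485895e-05,  3.41020140e-06]), 'eef_pos': array([0.16643497, 0.470818  , 0.19910513]), 'tool_rot': array([ 1.69091220e-01,  9.85599944e-01, -9.39111547e-04, -1.69468267e-04]), 'ft_force': array([-0.45231797, -0.23169385,  0.19717153]), 'ft_torque': array([ 0.01507787,  0.01512677, -0.02484379]), 'grasp_force': 0.0, 'grip_width': 0.08545599025848499}
```

View pics/top.png

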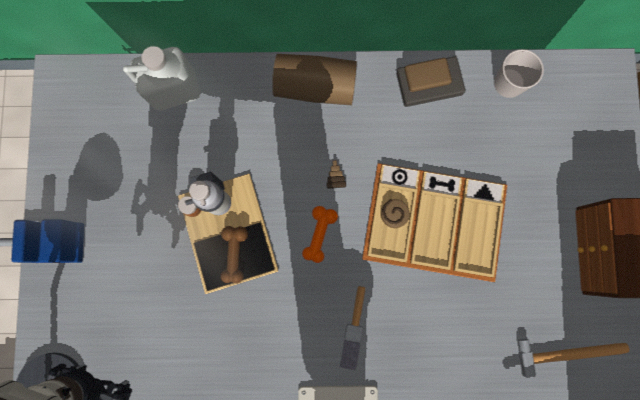

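View pics/scene.png

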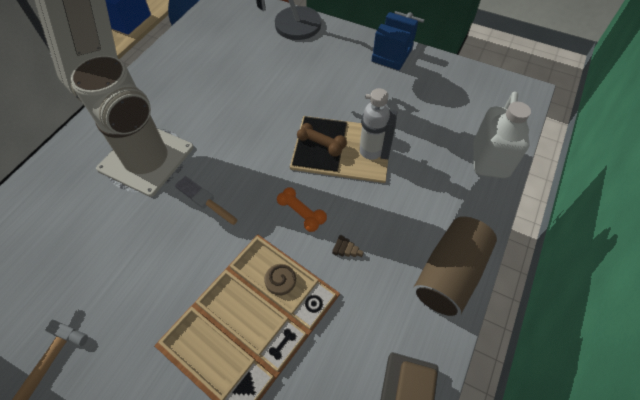

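The top view shows the brown bone at about (233,255) on the mat, the cap near (205,190), and the bone's tray in the middle (floor ~(437,230), tag (441,184)). The orange bone at (320,235) is a decoy. Next I'll measure these.

Run:
```python
from h import *
D=np.load("top.npz");im,W=D['im'],D['W'];Z=W[...,2]
S=np.load("scene.npz")
def box(P,im,lo,hi):
    return (P>lo).all(-1)&(P<hi).all(-1)
print("pix",[ (p,W[p[1],p[0]].round(3)) for p in [(205,190),(186,205),(233,255),(437,230),(441,184),(337,175),(250,175),(275,268),(207,290)]])
for n,Q in(("top",D),("scene",S)):
    W=Q['W'];im=Q['im'].astype(int)
    m=box(W,im,[.3,.1,.216],[.65,.5,.24]); P=W[m];print(n,"cap",m.sum(),P.mean(0),np.median(P,0),P.min(0),P.max(0))
    if len(P)>5: print(cv2.minEnclosingCircle(P[:,:2].astype(np.float32)))
    # bone: on mat
    m=box(W,im,[.25,.15,.024],[.5,.4,.065])&(im[...,0]>im[...,2]*1.25)
    k,l,st,c=cv2.connectedComponentsWithStats(m.astype(np.uint8))
    for i in range(1,k):
        if st[i,4]>100:
            P=W[l==i];print("bone?",st[i],P.mean(0),P[:,2].max(),cv2.minAreaRect((P[:,:2]*1000).astype(np.float32)))
    m=box(W,im,[.25,-.5,.0185-.012],[.65,0.,.045])
    k,l,st,c=cv2.connectedComponentsWithStats(m.astype(np.uint8))
    for i in range(1,k):
        if st[i,4]>500:
            P=W[l==i];print("trays?",st[i],P.mean(0),cv2.minAreaRect((P[:,:2]*1000).astype(np.float32)))
    # stand board
    m=box(W,im,[.25,.1,.008],[.6,.45,.022]);k,l,st,c=cv2.connectedComponentsWithStats(m.astype(np.uint8))
    for i in range(1,k):
        if st[i,4]>300:
            P=W[l==i];print("board",st[i],cv2.minAreaRect((P[:,:2]*1000).astype(np.float32)))
t=cv2.resize(D['im'][140:310,150:350,::-1],None,fx=4,fy=3.5,interpolation=cv2.INTER_CUBIC)
s=cv2.resize(S['im'][70:200,270:420,::-1],None,fx=4,fy=4,interpolation=cv2.INTER_CUBIC)
cv2.imwrite("pics/s2.png",s)
```

```text
pix [((205, 190), array([0.549, 0.283, 0.225])), ((186, 205), array([0.528, 0.347, 0.135])), ((233, 255), array([0.415, 0.252, 0.051])), ((437, 230), array([ 0.474, -0.253,  0.018])), ((441, 184), array([ 0.59 , -0.266,  0.025])), ((337, 175), array([ 0.616, -0.005,  0.021])), ((250, 175), array([0.622, 0.219, 0.002])), ((275, 268), array([0.383, 0.153, 0.013])), ((207, 290), array([0.331, 0.321, 0.016]))]
top cap 327 [0.54701135 0.29640315 0.22420078] [0.54699818 0.29560636 0.22465291] [0.51887948 0.27696968 0.21601371] [0.56816374 0.31697499 0.23008957]
((0.5434902310371399, 0.2969176471233368), 0.02584751881659031)
bone? [220 226  28  58 939] [0.42021693 0.2530794  0.04895809] 0.062427278390032814 ((417.1171569824219, 252.50291442871094), (62.9624137878418, 139.7959747314453), 88.83211517333984)
trays? [  362   163   145   119 12914] [ 0.49434532 -0.24821218  0.02037014] ((497.0589294433594, -250.0553436279297), (341.071044921875, 254.4665985107422), 79.95845794677734)
board [ 182  183   96  111 5001] ((468.77154541015625, 273.8537292480469), (256.02069091796875, 190.8695831298828), 16.90325927734375)
scene cap 227 [0.54756375 0.29293863 0.22322208] [0.54813174 0.29152159 0.22402999] [0.51803393 0.27485927 0.21604734] [0.56842875 0.31722312 0.22773297]
((0.5432726740837097, 0.2947070002555847), 0.026019630953669548)
bone? [297 123  50  33 691] [0.42348512 0.24670283 0.04679132] 0.0597581815490581 ((418.47601318359375, 253.37245178222656), (60.063018798828125, 137.17579650878906), 84.16455078125)
trays? [  154   234   186   166 16770] [ 0.49904567 -0.26107598  0.02052708] ((495.3175048828125, -251.17286682128906), (335.2086486816406, 251.08445739746094), 79.88429260253906)
board [ 290  116   98   65 3276] ((469.7283630371094, 273.3136901855469), (256.46368408203125, 194.83786010742188), 16.794658660888672)
```

View pics/s2.png

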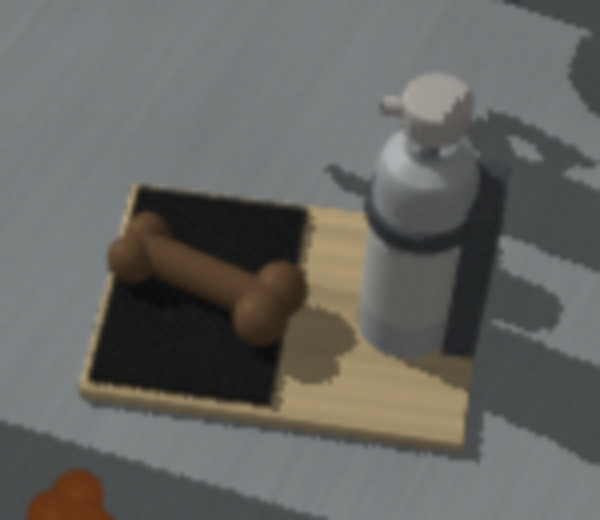

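The scene crop confirms the bone alone on the mat, with the cap's nozzle pointing over it. The jar is behind or to the left of the canister, away from the bone. Next I'll fit the middle tray and plan the move to the cap.

```bash
cat >> h.py <<'E'
from scipy.spatial.transform import Rotation as Ro
def to(p,yaw=None):
    o=monitor.get_obs();R=Ro.from_quat(o['tool_rot']).as_matrix()
    print("t",round(o['clock'],2),"eef",o['eef_pos'].round(4),"yaw_y",np.degrees(np.arctan2(R[1,1],R[0,1])).round(2),"tilt",R[:,2].round(4),"F",o['ft_force'].round(2),"grip",round(o['grip_width'],4))
    print("d cm",(R.T@(np.array(p)-o['eef_pos'])*100).round(2), None if yaw is None else ("wz",-(np.radians(yaw)-np.arctan2(R[1,1],R[0,1]))))
E
python3 - <<'E'
from h import *
for n in("top","scene"):
    Q=np.load(n+".npz");W=Q['W'];Z=W[...,2]
    m=((W>[.35,-.45,.011])&(W<[.62,-.1,.0225])).all(-1)
    m=cv2.morphologyEx(m.astype(np.uint8),cv2.MORPH_OPEN,np.ones((3,3)))
    k,l,st,c=cv2.connectedComponentsWithStats(m,connectivity=4)
    for i in range(1,k):
        if st[i,4]>300:
            P=W[l==i];print(n,st[i],P.mean(0).round(4),np.median(P[:,2]),cv2.minAreaRect((P[:,:2]*1000).astype(np.float32)))
to([.546,.2966,.26])
E
```

```text
top [377 187  36  29 443] [ 0.5592 -0.1484  0.017 ] 0.01701824006558872 ((543.9368896484375, -149.58938598632812), (83.69139099121094, 73.85285186767578), 81.16885375976562)
top [ 414  194   42   72 2170] [ 0.4744 -0.2481  0.0169] 0.016839429035545583 ((475.90802001953125, -248.0015869140625), (83.32756042480469, 172.78419494628906), 79.55221557617188)
top [ 458  201   41   73 2146] [ 0.4552 -0.355   0.0169] 0.016898732436473107 ((456.4391784667969, -354.5670471191406), (83.04610443115234, 171.86277770996094), 79.7305908203125)
top [376 217  33  42 929] [ 0.4517 -0.1372  0.0168] 0.016794801276429627 ((456.13372802734375, -134.20761108398438), (82.93470764160156, 93.27700805664062), 80.03828430175781)
scene [236 247  50  41 948] [ 0.4456 -0.1364  0.0169] 0.016995803445896074 ((451.07928466796875, -132.84735107421875), (80.27287292480469, 91.4722900390625), 80.51739501953125)
scene [275 267  38  41 564] [ 0.5553 -0.1487  0.0171] 0.017023411449441694 ((545.5892944335938, -148.33221435546875), (82.64349365234375, 59.12141418457031), 80.10734558105469)
scene [ 202  275   80   74 2881] [ 0.473  -0.2469  0.0169] 0.016910782888654663 ((471.2068176269531, -245.95773315429688), (83.60655212402344, 170.9445037841797), 79.82943725585938)
scene [ 165  312   83   83 3367] [ 0.4538 -0.3543  0.017 ] 0.017028616811834874 ((451.8227844238281, -353.0823974609375), (84.34701538085938, 170.60305786132812), 79.71833801269531)
t 0.1 eef [0.1664 0.4708 0.1991] yaw_y 70.53 tilt [-7.0e-04 -1.8e-03 -1.0e+00] F [-0.45 -0.23  0.2 ] grip 0.0855
d cm [-41.59  -3.79  -6.08] None
```

The middle tray is at (0.474, -0.247) with yaw -10.3°, and both cameras agree. Now moving above the cap with the fingers shut.

Emit:
arm_command([
  {"dz": -4, "grip": 0},
  {"dz": -6.1, "grip": 0},
  {"dx": -5, "dy": -0.45, "dz": -6.1, "grip": 0},
  {"dx": -13, "dy": -1.2, "dz": -6.1, "grip": 0},
  {"dx": -22, "dy": -2, "dz": -6.1, "grip": 0},
  {"dx": -31, "dy": -2.8, "dz": -6.1, "grip": 0},
  {"dx": -39, "dy": -3.6, "dz": -6.1, "grip": 0},
  {"dx": -41.6, "dy": -3.8, "dz": -6.1, "grip": 0},
  {"dx": -41.6, "dy": -3.8, "dz": -6.1, "grip": 0},
  {"dx": -41.6, "dy": -3.8, "dz": -6.1, "grip": 0},
])

```text
validation failed for argument at $.in...
```

Emit:
arm_command([
  {"dx": 0, "grip": 0},
  {"grip": 0},
  {"grip": 0},
])

```text
validation failed for argument at $.in...
```

Run:
```python
from h import *
to([.546,.2966,.224])
```

```text
t 0.1 eef [0.1664 0.4708 0.1991] yaw_y 70.53 tilt [-7.0e-04 -1.8e-03 -1.0e+00] F [-0.45 -0.23  0.2 ] grip 0.0855
d cm [-41.59  -3.78  -2.48] None
```

Both calls were refused. The rows probably need every key.

Emit:
arm_command([
  {"dx": 0, "dy": 0, "dz": -4, "wx": 0, "wy": 0, "wz": 0, "grip": 0},
  {"dx": 0, "dy": 0, "dz": -6.1, "wx": 0, "wy": 0, "wz": 0, "grip": 0},
  {"dx": -5, "dy": -0.45, "dz": -6.1, "wx": 0, "wy": 0, "wz": 0, "grip": 0},
  {"dx": -10, "dy": -0.9, "dz": -6.1, "wx": 0, "wy": 0, "wz": 0, "grip": 0},
  {"dx": -15, "dy": -1.4, "dz": -6.1, "wx": 0, "wy": 0, "wz": 0, "grip": 0},
  {"dx": -20, "dy": -1.8, "dz": -6.1, "wx": 0, "wy": 0, "wz": 0, "grip": 0},
  {"dx": -25, "dy": -2.3, "dz": -6.1, "wx": 0, "wy": 0, "wz": 0, "grip": 0},
  {"dx": -30, "dy": -2.7, "dz": -6.1, "wx": 0, "wy": 0, "wz": 0, "grip": 0},
  {"dx": -35, "dy": -3.2, "dz": -6.1, "wx": 0, "wy": 0, "wz": 0, "grip": 0},
  {"dx": -40, "dy": -3.6, "dz": -6.1, "wx": 0, "wy": 0, "wz": 0, "grip": 0},
])

```text
clock: 1.1
eef_pos: [0.5317, 0.3035, 0.2604]
tool_rot: [0.169, 0.986, -0.0, -0.0]
ft_force: [0.8, 0.9, -0.8]
grip_width: 0.0
grasp_force: 0.0
```

Emit:
arm_command([
  {"dx": -1.6, "dy": -0.2, "dz": 0, "wx": 0, "wy": 0, "wz": 0, "grip": 0},
  {"dx": -1.6, "dy": -0.2, "dz": 0, "wx": 0, "wy": 0, "wz": 0, "grip": 0},
  {"dx": -1.6, "dy": -0.2, "dz": 0, "wx": 0, "wy": 0, "wz": 0, "grip": 0},
])

```text
clock: 1.4
eef_pos: [0.5443, 0.2973, 0.26]
tool_rot: [0.169, 0.986, -0.0, -0.001]
ft_force: [-0.6, 0.5, -0.3]
grip_width: -0.0001
grasp_force: 0.0
```

Run:
```python
from h import *
to([.546,.2966,.224])
```

```text
t 1.4 eef [0.5443 0.2973 0.26  ] yaw_y 70.49 tilt [-2.e-03 -5.e-04 -1.e+00] F [-0.55  0.47 -0.25] grip -0.0001
d cm [-0.19 -0.01  3.6 ] None
```

Within 2 mm of the cap's axis. Pressing down to about 12.5 mm of travel.

Emit:
arm_command([
  {"dx": -0.2, "dy": 0, "dz": 1.5, "wx": 0, "wy": 0, "wz": 0, "grip": 0},
  {"dx": -0.2, "dy": 0, "dz": 3, "wx": 0, "wy": 0, "wz": 0, "grip": 0},
  {"dx": -0.2, "dy": 0, "dz": 3.8, "wx": 0, "wy": 0, "wz": 0, "grip": 0},
  {"dx": -0.2, "dy": 0, "dz": 4.3, "wx": 0, "wy": 0, "wz": 0, "grip": 0},
  {"dx": -0.2, "dy": 0, "dz": 4.7, "wx": 0, "wy": 0, "wz": 0, "grip": 0},
  {"dx": -0.2, "dy": 0, "dz": 4.8, "wx": 0, "wy": 0, "wz": 0, "grip": 0},
  {"dx": -0.2, "dy": 0, "dz": 4.8, "wx": 0, "wy": 0, "wz": 0, "grip": 0},
])

```text
clock: 2.1
eef_pos: [0.5466, 0.2972, 0.2133]
tool_rot: [0.169, 0.986, 0.0, 0.0]
ft_force: [0.3, -0.1, -0.5]
grip_width: -0.0
grasp_force: 0.0
```

No force at 0.2133, so it isn't pressing anything. I'll look.

Run:
```python
from h import *
im,d,W=cloud("scene"); a=cv2.resize(im[40:160,300:450,::-1],None,fx=3,fy=3,interpolation=cv2.INTER_CUBIC)
im2,d2,W2=cloud("wrist"); 
b=cv2.resize(im2[...,::-1],(576,360))
im3,_,_=cloud("top")
c=cv2.resize(im3[140:260,130:280,::-1],None,fx=2,fy=2,interpolation=cv2.INTER_CUBIC)
v=np.zeros((600,780,3),np.uint8);v[:240,:300]=c;v[:240,310:760]=a[:240];v[240:600,:576]=b
cv2.imwrite("pics/press.png",v)
to([.546,.2966,.212])
```

```text
t 2.25 eef [0.5469 0.297  0.2135] yaw_y 70.52 tilt [ 9.e-04  5.e-04 -1.e+00] F [ 0.26 -0.32  0.25] grip 0.0001
d cm [ 0.07 -0.07  0.15] None
```

View pics/press.png

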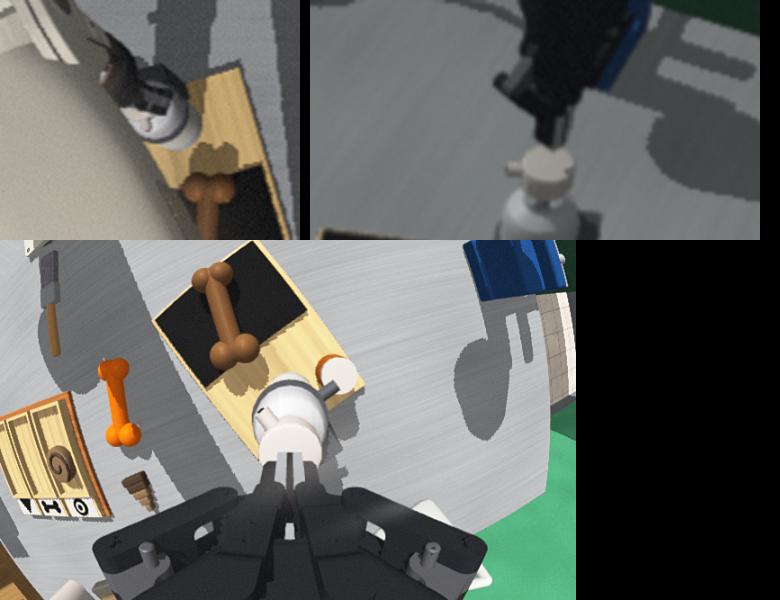

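The fingertips appear at the cap's far part with the cap barely moved. I'll measure the cap and fingertip from the scene depth.

Run:
```python
from h import *
im,d,W=cloud("scene")
I=im.astype(int);m=((W>[.5,.25,.18])&(W<[.6,.35,.3])).all(-1)
wh=m&(I.min(-1)>100); dk=m&(I.max(-1)<80)
P=W[wh];print("white",len(P),P.min(0),P.max(0))
for z in np.arange(.184,.232,.004):
    q=P[(P[:,2]>=z)&(P[:,2]<z+.004)]
    if len(q): print(round(z,3),len(q),q.mean(0).round(4),q.min(0).round(3),q.max(0).round(3))
P=W[dk];
for z in np.arange(.2,.25,.006):
    q=P[(P[:,2]>=z)&(P[:,2]<z+.006)]
    if len(q): print("dark",round(z,3),len(q),q.mean(0).round(4),q.min(0).round(3),q.max(0).round(3))
S=np.load("scene.npz");P=S['W'];i=S['im'].astype(int);m=((P>[.5,.25,.18])&(P<[.6,.35,.3])).all(-1)&(i.min(-1)>100);P=P[m]
for z in np.arange(.184,.232,.004):
    q=P[(P[:,2]>=z)&(P[:,2]<z+.004)]
    if len(q): print("before",round(z,3),len(q),q.mean(0).round(4))
```

```text
white 229 [0.5170446  0.27410215 0.18018897] [0.56714675 0.31702227 0.22872806]
0.184 6 [0.54   0.2843 0.1864] [0.532 0.278 0.185] [0.549 0.292 0.188]
0.188 1 [0.5426 0.2804 0.1902] [0.543 0.28  0.19 ] [0.543 0.28  0.19 ]
0.204 1 [0.5314 0.2847 0.2045] [0.531 0.285 0.205] [0.531 0.285 0.205]
0.208 4 [0.5331 0.283  0.2085] [0.53  0.279 0.208] [0.536 0.287 0.209]
0.212 7 [0.5273 0.2843 0.2143] [0.518 0.279 0.212] [0.538 0.289 0.216]
0.216 19 [0.5297 0.2871 0.218 ] [0.517 0.278 0.216] [0.567 0.305 0.22 ]
0.22 66 [0.5461 0.2944 0.2231] [0.528 0.276 0.22 ] [0.567 0.317 0.224]
0.224 101 [0.5484 0.2946 0.2252] [0.53  0.275 0.224] [0.565 0.312 0.228]
0.228 1 [0.5574 0.2889 0.2287] [0.557 0.289 0.229] [0.557 0.289 0.229]
dark 0.242 1 [0.5495 0.2908 0.2456] [0.55  0.291 0.246] [0.55  0.291 0.246]
dark 0.248 8 [0.5512 0.2886 0.2521] [0.543 0.285 0.249] [0.557 0.294 0.254]
before 0.184 6 [0.537  0.2874 0.186 ]
before 0.2 1 [0.5312 0.2855 0.2037]
before 0.204 2 [0.5348 0.2824 0.2065]
before 0.208 3 [0.5338 0.2822 0.209 ]
before 0.212 9 [0.5288 0.2852 0.2142]
before 0.216 18 [0.5277 0.2859 0.2177]
before 0.22 61 [0.5439 0.2959 0.223 ]
before 0.224 94 [0.5465 0.2955 0.2253]
```

The cap is still up at 0.224, so the fingertips end slightly short of the nominal TCP. Continuing down in small steps while watching the force.

Emit:
arm_command([
  {"dx": 0, "dy": 0, "dz": 0.3, "wx": 0, "wy": 0, "wz": 0, "grip": 0},
  {"dx": 0, "dy": 0, "dz": 0.5, "wx": 0, "wy": 0, "wz": 0, "grip": 0},
  {"dx": 0, "dy": 0, "dz": 0.5, "wx": 0, "wy": 0, "wz": 0, "grip": 0},
])

```text
clock: 2.6
eef_pos: [0.5464, 0.2967, 0.2073]
tool_rot: [0.169, 0.986, -0.0, -0.0]
ft_force: [-0.4, -0.0, 0.2]
grip_width: 0.0
grasp_force: 0.0
```

Run:
```python
from h import *
for n in("scene","top"):
    im,d,W=cloud(n);S=np.load(n+".npz")
    new=(S['d']-d>.012)&((W>[.48,.22,.19])&(W<[.62,.38,.30])).all(-1)
    P=W[new];print(n,len(P))
    for z in np.arange(.2,.3,.008):
        q=P[(P[:,2]>=z)&(P[:,2]<z+.008)]
        if len(q): print(round(z,3),len(q),q.mean(0).round(4),q.min(0).round(3),q.max(0).round(3))
    r0,c0=(40,320) if n=="scene" else (150,150)
    cv2.imwrite(f"pics/z_{n}.png",cv2.resize(im[r0:r0+100,c0:c0+100,::-1],None,fx=4,fy=4,interpolation=cv2.INTER_NEAREST))
a=np.hstack([cv2.imread(f"pics/z_{n}.png") for n in("scene","top")]);cv2.imwrite("pics/z.png",a)
```

```text
scene 240
0.232 1 [0.5482 0.2896 0.2398] [0.548 0.29  0.24 ] [0.548 0.29  0.24 ]
0.24 12 [0.5528 0.2906 0.2449] [0.541 0.284 0.242] [0.559 0.297 0.248]
0.248 28 [0.5492 0.2886 0.2519] [0.536 0.282 0.248] [0.558 0.308 0.256]
0.256 33 [0.5485 0.2874 0.2598] [0.536 0.281 0.256] [0.558 0.301 0.264]
0.264 25 [0.551  0.2886 0.2674] [0.537 0.28  0.264] [0.559 0.307 0.272]
0.272 17 [0.5543 0.2905 0.2756] [0.548 0.282 0.272] [0.559 0.299 0.279]
0.28 26 [0.5557 0.2911 0.2852] [0.529 0.266 0.281] [0.568 0.322 0.288]
0.288 78 [0.552  0.2896 0.2921] [0.534 0.259 0.288] [0.569 0.328 0.296]
0.296 20 [0.5559 0.2934 0.2978] [0.531 0.257 0.296] [0.571 0.327 0.299]
top 19
0.24 1 [0.5375 0.2954 0.2418] [0.537 0.295 0.242] [0.537 0.295 0.242]
0.248 3 [0.5369 0.2954 0.2504] [0.536 0.293 0.25 ] [0.538 0.298 0.251]
0.256 2 [0.5379 0.2931 0.26  ] [0.537 0.293 0.258] [0.539 0.294 0.262]
0.272 1 [0.5369 0.2877 0.2733] [0.537 0.288 0.273] [0.537 0.288 0.273]
0.28 1 [0.5326 0.2881 0.2879] [0.533 0.288 0.288] [0.533 0.288 0.288]
0.288 7 [0.5298 0.2805 0.293 ] [0.525 0.27  0.289] [0.534 0.29  0.296]
0.296 4 [0.5331 0.2738 0.2972] [0.531 0.272 0.296] [0.535 0.278 0.298]
```

View pics/z.png

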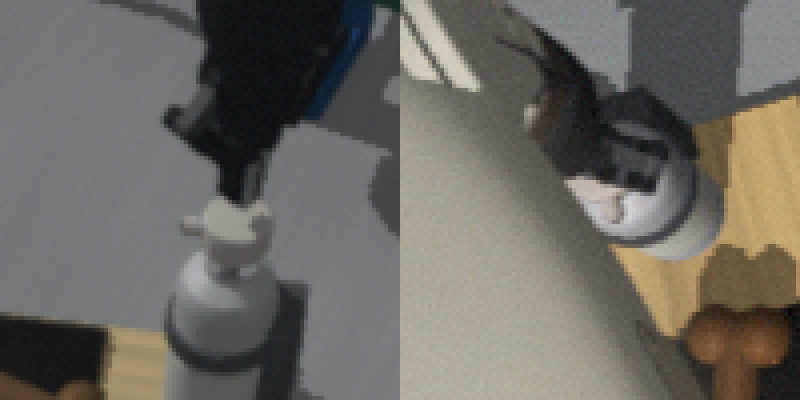

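Run:
```python
from h import *
c=viewer.get_calibration("scene");f=200/np.tan(np.radians(c['fovy'])/2)
for p in([.546,.2966,.224],[.546,.2966,.2073],[.5464,.2967,.24],[.5464,.2967,.25]):
    q=c['view']@np.r_[p,1];print(p,c['cx']+f*q[0]/-q[2],c['cy']-f*q[1]/-q[2])
im,d,W=cloud("scene")
S=np.load("scene.npz")
for v in range(78,112): print(v,[ (im[v,u].tolist(),W[v,u].round(3).tolist()) for u in (378,383)], S['W'][v,379].round(3))
```

```text
[0.546, 0.2966, 0.224] 378.5106729586107 93.76332461468058
[0.546, 0.2966, 0.2073] 377.73192210179576 98.89676856301944
[0.5464, 0.2967, 0.24] 379.4541611088718 88.73666697404133
[0.5464, 0.2967, 0.25] 379.94550563213284 85.50793667933628
78 [([19, 20, 21], [0.549, 0.265, 0.3]), ([18, 18, 21], [0.555, 0.283, 0.287])] [ 0.455  0.583 -0.001]
79 [([16, 16, 20], [0.549, 0.267, 0.295]), ([21, 23, 25], [0.555, 0.282, 0.285])] [0.458 0.574 0.003]
80 [([15, 16, 19], [0.549, 0.267, 0.293]), ([30, 33, 34], [0.555, 0.286, 0.279])] [ 0.458  0.574 -0.   ]
81 [([14, 15, 18], [0.549, 0.269, 0.288]), ([56, 57, 58], [0.555, 0.287, 0.275])] [0.46  0.568 0.001]
82 [([16, 18, 21], [0.55, 0.267, 0.287]), ([61, 63, 64], [0.555, 0.287, 0.273])] [0.463 0.563 0.002]
83 [([19, 20, 21], [0.545, 0.284, 0.268]), ([60, 62, 64], [0.555, 0.289, 0.268])] [0.464 0.56  0.001]
84 [([18, 18, 19], [0.546, 0.282, 0.267]), ([60, 61, 63], [0.556, 0.287, 0.267])] [0.466 0.555 0.002]
85 [([18, 20, 21], [0.546, 0.283, 0.263]), ([60, 62, 63], [0.556, 0.287, 0.264])] [0.467 0.551 0.002]
86 [([18, 19, 20], [0.546, 0.283, 0.26]), 
[... 1974 characters left out ...]
55, 0.277, 0.209]), ([88, 87, 85], [0.564, 0.286, 0.205])] [0.556 0.28  0.207]
106 [([83, 81, 77], [0.555, 0.276, 0.206]), ([106, 109, 109], [0.512, 0.478, -0.001])] [0.556 0.282 0.202]
107 [([61, 61, 62], [0.538, 0.337, 0.138]), ([111, 115, 116], [0.514, 0.471, 0.002])] [0.539 0.341 0.135]
108 [([56, 59, 60], [0.54, 0.332, 0.141]), ([94, 97, 97], [0.563, 0.293, 0.188])] [0.541 0.336 0.137]
109 [([65, 67, 69], [0.541, 0.33, 0.139]), ([83, 85, 85], [0.564, 0.293, 0.185])] [0.543 0.33  0.14 ]
110 [([76, 78, 79], [0.555, 0.284, 0.186]), ([84, 85, 86], [0.564, 0.292, 0.182])] [0.557 0.284 0.187]
111 [([84, 85, 86], [0.554, 0.286, 0.18]), ([86, 87, 88], [0.565, 0.292, 0.179])] [0.557 0.285 0.182]
```

The scene depth shows the fingertips' lower edge at z ≈ 0.245, although the TCP reads 0.207. The tip is therefore well above where it reads, so I'll keep descending by force and use the contact as calibration.

Emit:
arm_command([
  {"dx": 0, "dy": 0, "dz": 0.4, "wx": 0, "wy": 0, "wz": 0, "grip": 0},
  {"dx": 0, "dy": 0, "dz": 0.8, "wx": 0, "wy": 0, "wz": 0, "grip": 0},
  {"dx": 0, "dy": 0, "dz": 1.0, "wx": 0, "wy": 0, "wz": 0, "grip": 0},
  {"dx": 0, "dy": 0, "dz": 1.0, "wx": 0, "wy": 0, "wz": 0, "grip": 0},
])

```text
clock: 3.15
eef_pos: [0.5463, 0.2968, 0.1972]
tool_rot: [0.169, 0.986, -0.0, -0.0]
ft_force: [-0.8, 0.4, 0.1]
grip_width: 0.0002
grasp_force: 0.0
```

Emit:
arm_command([
  {"dx": 0, "dy": 0, "dz": 0.3, "wx": 0, "wy": 0, "wz": 0, "grip": 0},
  {"dx": 0, "dy": 0, "dz": 0.6, "wx": 0, "wy": 0, "wz": 0, "grip": 0},
  {"dx": 0, "dy": 0, "dz": 0.6, "wx": 0, "wy": 0, "wz": 0, "grip": 0},
])

```text
clock: 3.45
eef_pos: [0.5468, 0.297, 0.192]
tool_rot: [0.169, 0.986, 0.0, 0.0]
ft_force: [-0.5, -0.3, 2.9]
grip_width: -0.0004
grasp_force: 1.3
```

Run:
```python
from h import *
o=monitor.get_obs();print(o['joint_pos'],o['tau'],o['ft_force'],o['eef_pos'])
im,d,W=cloud("scene")
for v in range(84,108): print(v,[ (im[v,u].tolist(),W[v,u].round(3).tolist()) for u in (377,381)])
```

```text
[ 4.97642237e-01  4.92739442e-01  3.51811675e-01  1.42929132e+00
 -1.30943470e-05  8.37433485e-01] [-5.31309852e-03 -4.75347483e+01  2.45480454e+01 -1.22414692e-01
 -2.37869768e-03 -3.37759303e-06] [-0.50340261 -0.34613763  2.86919493] [0.54677666 0.29702869 0.19196121]
84 [([16, 17, 18], [0.548, 0.268, 0.28]), ([17, 20, 22], [0.553, 0.28, 0.271])]
85 [([16, 18, 20], [0.549, 0.266, 0.279]), ([18, 21, 22], [0.554, 0.279, 0.27])]
86 [([14, 15, 17], [0.549, 0.265, 0.277]), ([37, 39, 41], [0.551, 0.288, 0.258])]
87 [([15, 17, 18], [0.549, 0.267, 0.272]), ([52, 53, 55], [0.552, 0.287, 0.256])]
88 [([16, 17, 21], [0.545, 0.282, 0.255]), ([60, 62, 64], [0.553, 0.287, 0.253])]
89 [([18, 19, 22], [0.545, 0.283, 0.251]), ([63, 65, 67], [0.552, 0.289, 0.248])]
90 [([19, 20, 23], [0.545, 0.283, 0.248]), ([63, 65, 67], [0.553, 0.287, 0.247])]
91 [([19, 21, 24], [0.545, 0.285, 0.242]), ([63, 66, 66], [0.553, 0.289, 0.243])]
92 [([18, 20, 23], [0.546, 0.284, 0.241]), ([63, 66, 66], [0.554, 0.288, 0.241])]
93 [([21, 22, 23], [0.546, 0.283, 0.239]), ([64, 67, 67], [0.554, 0.287, 0.238])]
94 [([29, 30
[... 451 characters left out ...]
 98, 94], [0.557, 0.285, 0.222])]
100 [([126, 123, 118], [0.55, 0.278, 0.222]), ([114, 112, 107], [0.559, 0.282, 0.223])]
101 [([97, 95, 91], [0.551, 0.276, 0.221]), ([97, 95, 91], [0.56, 0.279, 0.223])]
102 [([87, 84, 81], [0.551, 0.276, 0.218]), ([87, 85, 82], [0.559, 0.282, 0.217])]
103 [([86, 83, 81], [0.552, 0.277, 0.214]), ([86, 84, 81], [0.56, 0.281, 0.214])]
104 [([85, 83, 80], [0.552, 0.276, 0.212]), ([85, 83, 80], [0.56, 0.283, 0.21])]
105 [([85, 82, 79], [0.553, 0.276, 0.209]), ([86, 84, 81], [0.561, 0.28, 0.209])]
106 [([84, 82, 80], [0.553, 0.276, 0.206]), ([94, 95, 93], [0.561, 0.281, 0.205])]
107 [([72, 73, 72], [0.536, 0.334, 0.141]), ([113, 117, 117], [0.509, 0.468, 0.002])]
```

Contact is made (2.9 N at reading 0.192), so the true fingertip is 31 mm above the reading. Pressing the full stroke.

Emit:
arm_command([
  {"dx": 0, "dy": 0, "dz": 0.4, "wx": 0, "wy": 0, "wz": 0, "grip": 0},
  {"dx": 0, "dy": 0, "dz": 0.8, "wx": 0, "wy": 0, "wz": 0, "grip": 0},
  {"dx": 0, "dy": 0, "dz": 1.15, "wx": 0, "wy": 0, "wz": 0, "grip": 0},
  {"dx": 0, "dy": 0, "dz": 1.3, "wx": 0, "wy": 0, "wz": 0, "grip": 0},
  {"dx": 0, "dy": 0, "dz": 1.3, "wx": 0, "wy": 0, "wz": 0, "grip": 0},
])

```text
clock: 4.0
eef_pos: [0.5469, 0.2971, 0.1807]
tool_rot: [0.169, 0.986, 0.001, 0.001]
ft_force: [-2.4, -1.0, 9.5]
grip_width: -0.0004
grasp_force: 4.8
```

9.5 N means the cap is at its stop. Press once more, then release and lift.

Emit:
arm_command([
  {"dx": 0, "dy": 0, "dz": 0.1, "wx": 0, "wy": 0, "wz": 0, "grip": 0},
  {"dx": 0, "dy": 0, "dz": 0.1, "wx": 0, "wy": 0, "wz": 0, "grip": 0},
  {"dx": 0, "dy": 0, "dz": -0.6, "wx": 0, "wy": 0, "wz": 0, "grip": 0},
  {"dx": 0, "dy": 0, "dz": -1.5, "wx": 0, "wy": 0, "wz": 0, "grip": 0},
  {"dx": 0, "dy": 0, "dz": -3, "wx": 0, "wy": 0, "wz": 0, "grip": 0},
  {"dx": 0, "dy": 0, "dz": -6, "wx": 0, "wy": 0, "wz": 0, "grip": 0},
  {"dx": 0, "dy": 0, "dz": -8, "wx": 0, "wy": 0, "wz": 0, "grip": 0},
  {"dx": 0, "dy": 0, "dz": -8, "wx": 0, "wy": 0, "wz": 0, "grip": 0},
])

```text
clock: 4.8
eef_pos: [0.5479, 0.2977, 0.2618]
tool_rot: [0.169, 0.986, 0.002, 0.002]
ft_force: [-0.2, 1.0, 0.5]
grip_width: 0.0001
grasp_force: 0.0
```

Run:
```python
from h import *
A=[]
for n in("top","scene"):
    Q=np.load(n+".npz");W=Q['W'];im=Q['im'].astype(int)
    m=((W>[.3,.18,.024])&(W<[.5,.33,.065])).all(-1)&(im[...,0]>im[...,2]*1.25)
    k,l,st,c=cv2.connectedComponentsWithStats(m.astype(np.uint8))
    P=W[l==1+st[1:,4].argmax()];print(n,P.min(0),P.max(0))
    e=P[np.abs(P[:,0]-.418)>.04]
    lo=P[P[:,0]<.376];hi=P[P[:,0]>.462];mid=P[(abs(P[:,0]-.418)<.03)]
    for q in(lo,hi,mid):print((q.min(0)+q.max(0))/2,np.ptp(q[:,1]),len(q))
    v=np.polyfit(mid[:,0],mid[:,1],1);print("shaft yaw",np.degrees(np.arctan(v[0])),np.polyval(v,.418))
to([.418,.253,.26],84)
```

```text
top [0.34756277 0.21994784 0.0240534 ] [0.48728311 0.28387856 0.06242728]
[0.36107131 0.25723318 0.04147911] 0.053290773789258616 229
[0.47469122 0.25150889 0.04908392] 0.06312208879103814 228
[0.41823361 0.25524538 0.04156377] 0.029861076501814104 284
shaft yaw -2.443694779365666 0.2534079344140754
scene [0.3482905  0.21821864 0.026009  ] [0.48615941 0.2798154  0.05975818]
[0.36213381 0.25406998 0.04045514] 0.05149083516566977 159
[0.47417138 0.24855015 0.04417197] 0.06066302269930235 203
[0.418118   0.25165272 0.04044674] 0.02708562269478676 214
shaft yaw -2.037027322911333 0.2477897969491643
t 4.8 eef [0.5479 0.2977 0.2618] yaw_y 70.53 tilt [ 0.0048  0.0026 -1.    ] F [-0.22  0.96  0.51] grip 0.0001
d cm [10.76 -8.54  0.1 ] ('wz', np.float64(-0.23508116109828103))
```

Bone: centre (0.4175, 0.253), yaw about -2.5°. Moving over it with the fingers opening.

Emit:
arm_command([
  {"dx": 3, "dy": -2.4, "dz": 0, "wx": 0, "wy": 0, "wz": -0.1, "grip": 8.5},
  {"dx": 6.5, "dy": -5.2, "dz": 0, "wx": 0, "wy": 0, "wz": -0.2, "grip": 8.5},
  {"dx": 10, "dy": -7.8, "dz": 0, "wx": 0, "wy": 0, "wz": -0.296, "grip": 8.5},
  {"dx": 10.8, "dy": -8.5, "dz": 0, "wx": 0, "wy": 0, "wz": -0.296, "grip": 8.5},
  {"dx": 10.8, "dy": -8.5, "dz": 4, "wx": 0, "wy": 0, "wz": -0.296, "grip": 8.5},
  {"dx": 10.8, "dy": -8.5, "dz": 8, "wx": 0, "wy": 0, "wz": -0.296, "grip": 8.5},
  {"dx": 10.8, "dy": -8.5, "dz": 12, "wx": 0, "wy": 0, "wz": -0.296, "grip": 8.5},
  {"dx": 10.8, "dy": -8.5, "dz": 16, "wx": 0, "wy": 0, "wz": -0.296, "grip": 8.5},
  {"dx": 10.8, "dy": -8.5, "dz": 18, "wx": 0, "wy": 0, "wz": -0.296, "grip": 8.5},
  {"dx": 10.8, "dy": -8.5, "dz": 18, "wx": 0, "wy": 0, "wz": -0.296, "grip": 8.5},
])

```text
clock: 5.8
eef_pos: [0.4134, 0.2508, 0.0746]
tool_rot: [0.022, 1.0, -0.002, -0.004]
ft_force: [-0.1, 0.4, 0.1]
grip_width: 0.0851
grasp_force: 0.0
```

Run:
```python
from h import *
to([.4175,.2525,-.010],87.5)
im,_,_=cloud("wrist");im2,_,_=cloud("scene")
v=np.zeros((400,800,3),np.uint8);v[:,:500]=cv2.resize(im[...,::-1],(500,312)) if 0 else im[:,70:570,::-1]
v[:360,500:800]=cv2.resize(im2[60:180,290:390,::-1],(300,360));cv2.imwrite("pics/pre.png",v)
```

```text
t 5.8 eef [0.4134 0.2508 0.0746] yaw_y 87.45 tilt [-0.0076 -0.0047 -1.    ] F [-0.11  0.42  0.06] grip 0.0851
d cm [-0.46  0.23  8.45] ('wz', np.float64(-0.0008682712674827897))
```

View pics/pre.png

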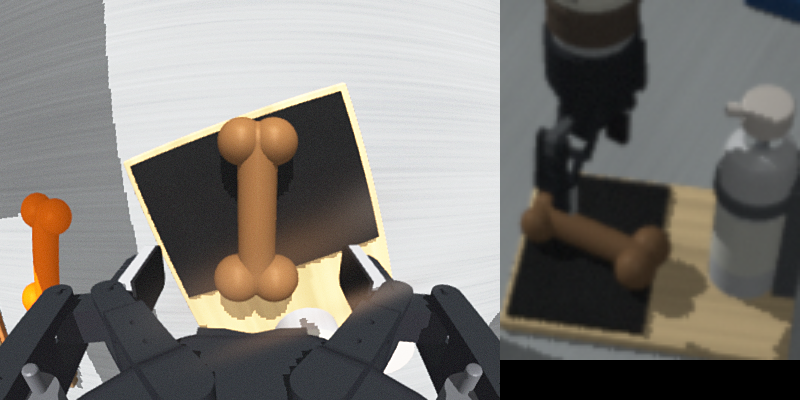

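The wrist view shows the bone centred between the open fingers (mid x≈255, both). Settling, then descending part way.

Emit:
arm_command([
  {"dx": 0, "dy": 0, "dz": 2, "wx": 0, "wy": 0, "wz": 0, "grip": 8.5},
  {"dx": 0, "dy": 0, "dz": 3, "wx": 0, "wy": 0, "wz": 0, "grip": 8.5},
  {"dx": 0, "dy": 0, "dz": 3, "wx": 0, "wy": 0, "wz": 0, "grip": 8.5},
  {"dx": 0, "dy": 0, "dz": 3, "wx": 0, "wy": 0, "wz": 0, "grip": 8.5},
])

```text
clock: 6.3
eef_pos: [0.417, 0.2531, 0.0497]
tool_rot: [0.022, 1.0, 0.0, 0.0]
ft_force: [-0.5, 0.5, 0.2]
grip_width: 0.0848
grasp_force: 0.0
```

Run:
```python
from h import *
to([.4175,.2525,-.010],87.5)
```

```text
t 6.3 eef [0.417  0.2531 0.0497] yaw_y 87.48 tilt [ 9.e-04  6.e-04 -1.e+00] F [-0.45  0.46  0.22] grip 0.0848
d cm [-0.05 -0.06  5.97] ('wz', np.float64(-0.0002676206982674678))
```

Emit:
arm_command([
  {"dx": 0, "dy": 0, "dz": 2, "wx": 0, "wy": 0, "wz": 0, "grip": 8.5},
  {"dx": 0, "dy": 0, "dz": 4, "wx": 0, "wy": 0, "wz": 0, "grip": 8.5},
  {"dx": 0, "dy": 0, "dz": 5.2, "wx": 0, "wy": 0, "wz": 0, "grip": 8.5},
  {"dx": 0, "dy": 0, "dz": 5.8, "wx": 0, "wy": 0, "wz": 0, "grip": 8.5},
  {"dx": 0, "dy": 0, "dz": 5.8, "wx": 0, "wy": 0, "wz": 0, "grip": 8.5},
  {"dx": 0, "dy": 0, "dz": 5.8, "wx": 0, "wy": 0, "wz": 0, "grip": 8.5},
])

```text
clock: 6.9
eef_pos: [0.417, 0.2532, -0.0084]
tool_rot: [0.022, 1.0, 0.0, 0.0]
ft_force: [0.5, -0.6, 0.1]
grip_width: 0.0851
grasp_force: 0.0
```

No contact. Closing.

Emit:
arm_command([
  {"dx": 0, "dy": 0, "dz": 0, "wx": 0, "wy": 0, "wz": 0, "grip": 5},
  {"dx": 0, "dy": 0, "dz": 0, "wx": 0, "wy": 0, "wz": 0, "grip": 3.6},
  {"dx": 0, "dy": 0, "dz": 0, "wx": 0, "wy": 0, "wz": 0, "grip": 2},
  {"dx": 0, "dy": 0, "dz": 0, "wx": 0, "wy": 0, "wz": 0, "grip": 1},
  {"dx": 0, "dy": 0, "dz": 0, "wx": 0, "wy": 0, "wz": 0, "grip": 1},
  {"dx": 0, "dy": 0, "dz": 0, "wx": 0, "wy": 0, "wz": 0, "grip": 1},
  {"dx": 0, "dy": 0, "dz": 0, "wx": 0, "wy": 0, "wz": 0, "grip": 1},
])

```text
clock: 7.6
eef_pos: [0.4168, 0.2529, -0.0085]
tool_rot: [0.022, 1.0, 0.0, 0.0]
ft_force: [-1.4, -0.8, 5.8]
grip_width: 0.026
grasp_force: 58.8
```

Gripped at 26 mm. Lifting 3 cm gently to test the hold.

Emit:
arm_command([
  {"dx": 0, "dy": 0, "dz": -0.5, "wx": 0, "wy": 0, "wz": 0, "grip": 1},
  {"dx": 0, "dy": 0, "dz": -1, "wx": 0, "wy": 0, "wz": 0, "grip": 1},
  {"dx": 0, "dy": 0, "dz": -1.5, "wx": 0, "wy": 0, "wz": 0, "grip": 1},
  {"dx": 0, "dy": 0, "dz": -2, "wx": 0, "wy": 0, "wz": 0, "grip": 1},
  {"dx": 0, "dy": 0, "dz": -2, "wx": 0, "wy": 0, "wz": 0, "grip": 1},
  {"dx": 0, "dy": 0, "dz": -2, "wx": 0, "wy": 0, "wz": 0, "grip": 1},
])

```text
clock: 8.2
eef_pos: [0.4165, 0.2529, 0.0111]
tool_rot: [0.022, 1.0, 0.0, 0.0]
ft_force: [0.5, -0.0, -1.9]
grip_width: 0.0262
grasp_force: 59.2
```

Run:
```python
from h import *
to([.4175,.2525,-.010],87.5)
im2,_,W=cloud("scene");im,_,_=cloud("wrist")
cv2.imwrite("pics/lift.png",np.hstack([cv2.resize(im2[80:180,270:380,::-1],(440,400),interpolation=cv2.INTER_CUBIC),im[:,150:500,::-1]]))
i=im2.astype(int);m=((W>[.3,.15,.03])&(W<[.5,.35,.12])).all(-1)&(i[...,0]>i[...,2]*1.25)
P=W[m]
for x in np.arange(.34,.5,.02):
    q=P[(P[:,0]>=x)&(P[:,0]<x+.02)]
    if len(q): print(round(x,2),len(q),q[:,2].min().round(3),q[:,2].max().round(3),q[:,1].mean().round(3))
```

```text
t 8.2 eef [0.4165 0.2529 0.0111] yaw_y 87.49 tilt [ 3.e-04  2.e-04 -1.e+00] F [ 0.5  -0.04 -1.85] grip 0.0262
d cm [-0.1  -0.03  2.11] ('wz', np.float64(-0.00014519175266825002))
0.34 45 0.054 0.072 0.246
0.36 99 0.045 0.074 0.245
0.38 1 0.068 0.068 0.257
0.4 7 0.064 0.108 0.244
0.42 68 0.049 0.094 0.247
0.44 86 0.052 0.077 0.243
0.46 173 0.048 0.078 0.241
0.48 53 0.049 0.077 0.247
```

View pics/lift.png

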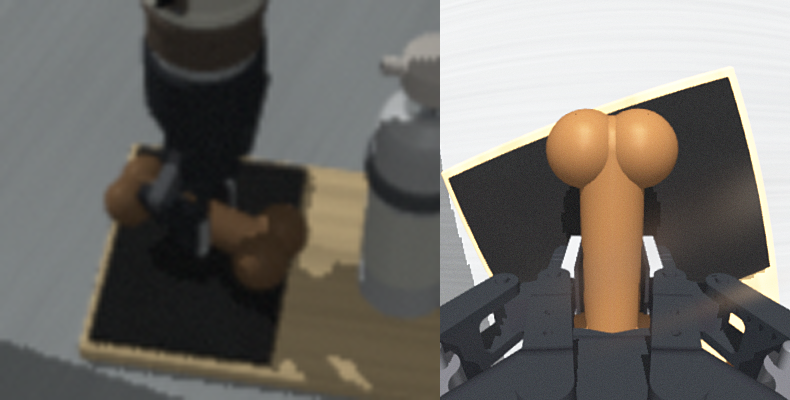

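Held level, with 1.9 N of bone weight. Lifting and carrying over to the middle tray.

Emit:
arm_command([
  {"dx": 0, "dy": 0, "dz": -3, "wx": 0, "wy": 0, "wz": 0, "grip": 1},
  {"dx": 0, "dy": 0, "dz": -6, "wx": 0, "wy": 0, "wz": 0, "grip": 1},
  {"dx": 0, "dy": 0, "dz": -9, "wx": 0, "wy": 0, "wz": 0, "grip": 1},
  {"dx": -0.3, "dy": -2, "dz": -10, "wx": 0, "wy": 0, "wz": 0, "grip": 1},
  {"dx": -1, "dy": -6, "dz": -10, "wx": 0, "wy": 0, "wz": 0.02, "grip": 1},
  {"dx": -1.6, "dy": -10, "dz": -10, "wx": 0, "wy": 0, "wz": 0.04, "grip": 1},
  {"dx": -2.2, "dy": -14, "dz": -10, "wx": 0, "wy": 0, "wz": 0.05, "grip": 1},
  {"dx": -2.9, "dy": -18, "dz": -10, "wx": 0, "wy": 0, "wz": 0.07, "grip": 1},
  {"dx": -3.5, "dy": -22, "dz": -10, "wx": 0, "wy": 0, "wz": 0.08, "grip": 1},
  {"dx": -4.2, "dy": -26, "dz": -10, "wx": 0, "wy": 0, "wz": 0.09, "grip": 1},
])

```text
clock: 9.3
eef_pos: [0.4466, -0.0104, 0.1107]
tool_rot: [0.067, 0.998, 0.0, -0.0]
ft_force: [0.8, 0.1, -2.3]
grip_width: 0.0261
grasp_force: 59.7
```

Emit:
arm_command([
  {"dx": -0.6, "dy": -4, "dz": 0, "wx": 0, "wy": 0, "wz": 0.01, "grip": 1},
  {"dx": -1.2, "dy": -8, "dz": 0, "wx": 0, "wy": 0, "wz": 0.02, "grip": 1},
  {"dx": -1.8, "dy": -12, "dz": 0, "wx": 0, "wy": 0, "wz": 0.03, "grip": 1},
  {"dx": -2.4, "dy": -16, "dz": 0, "wx": 0, "wy": 0, "wz": 0.04, "grip": 1},
  {"dx": -3, "dy": -20, "dz": 0, "wx": 0, "wy": 0, "wz": 0.046, "grip": 1},
  {"dx": -3, "dy": -22, "dz": 0, "wx": 0, "wy": 0, "wz": 0.046, "grip": 1},
  {"dx": -3, "dy": -22, "dz": 0, "wx": 0, "wy": 0, "wz": 0.046, "grip": 1},
  {"dx": -3, "dy": -22, "dz": 0, "wx": 0, "wy": 0, "wz": 0.046, "grip": 1},
])

```text
clock: 10.1
eef_pos: [0.4468, -0.2308, 0.1104]
tool_rot: [0.09, 0.996, 0.001, -0.001]
ft_force: [-0.0, -0.0, -2.2]
grip_width: 0.0264
grasp_force: 59.7
```

Run:
```python
from h import *
to([.474,-.247,-.010],79.7)
```

```text
t 10.1 eef [ 0.4468 -0.2308  0.1104] yaw_y 79.63 tilt [-0.0011  0.0011 -1.    ] F [-0.02 -0.04 -2.18] grip 0.0264
d cm [-2.98 -1.12 12.03] ('wz', np.float64(-0.0011968614800004218))
```

Emit:
arm_command([
  {"dx": -1.5, "dy": -0.6, "dz": 1, "wx": 0, "wy": 0, "wz": 0, "grip": 1},
  {"dx": -3, "dy": -1.1, "dz": 3, "wx": 0, "wy": 0, "wz": 0, "grip": 1},
  {"dx": -3, "dy": -1.1, "dz": 5.5, "wx": 0, "wy": 0, "wz": 0, "grip": 1},
  {"dx": -3, "dy": -1.1, "dz": 7, "wx": 0, "wy": 0, "wz": 0, "grip": 1},
  {"dx": -3, "dy": -1.1, "dz": 7, "wx": 0, "wy": 0, "wz": 0, "grip": 1},
  {"dx": -3, "dy": -1.1, "dz": 7, "wx": 0, "wy": 0, "wz": 0, "grip": 1},
])

```text
clock: 10.7
eef_pos: [0.475, -0.2458, 0.041]
tool_rot: [0.089, 0.996, 0.0, -0.0]
ft_force: [0.5, -0.0, -2.1]
grip_width: 0.0257
grasp_force: 59.7
```

Run:
```python
from h import *
to([.474,-.247,-.010],79.7)
im2,_,W=cloud("scene");im,_,_=cloud("wrist")
cv2.imwrite("pics/over.png",np.hstack([cv2.resize(im2[220:370,180:330,::-1],(400,400),interpolation=cv2.INTER_CUBIC),im[:,120:520,::-1]]))
```

```text
t 10.7 eef [ 0.475  -0.2458  0.041 ] yaw_y 79.79 tilt [-7.e-04  6.e-04 -1.e+00] F [ 0.53 -0.01 -2.09] grip 0.0257
d cm [ 0.07 -0.13  5.1 ] ('wz', np.float64(0.0016434081895231323))
```

View pics/over.png

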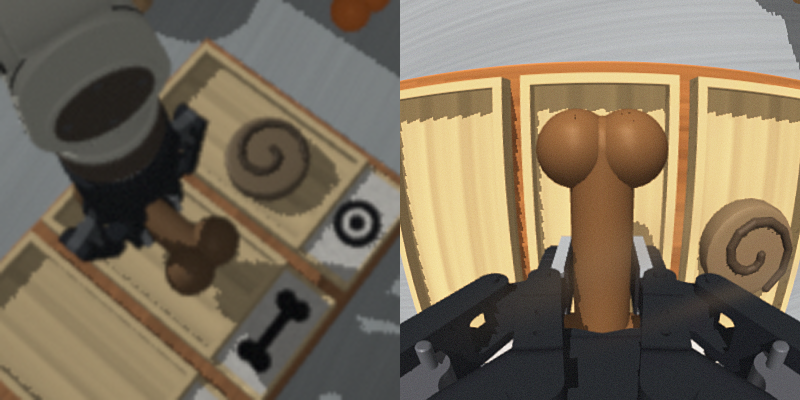

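The bone is centred over the middle (bone-tagged) tray. Lowering.

Emit:
arm_command([
  {"dx": 0, "dy": -0.1, "dz": 1.5, "wx": 0, "wy": 0, "wz": 0, "grip": 1},
  {"dx": 0, "dy": -0.1, "dz": 3, "wx": 0, "wy": 0, "wz": 0, "grip": 1},
  {"dx": 0, "dy": -0.1, "dz": 4, "wx": 0, "wy": 0, "wz": 0, "grip": 1},
  {"dx": 0, "dy": -0.1, "dz": 4.6, "wx": 0, "wy": 0, "wz": 0, "grip": 1},
  {"dx": 0, "dy": -0.1, "dz": 4.9, "wx": 0, "wy": 0, "wz": 0, "grip": 1},
  {"dx": 0, "dy": -0.1, "dz": 5.0, "wx": 0, "wy": 0, "wz": 0, "grip": 1},
  {"dx": 0, "dy": -0.1, "dz": 5.0, "wx": 0, "wy": 0, "wz": 0, "grip": 1},
])

```text
clock: 11.5
eef_pos: [0.4751, -0.2482, -0.0087]
tool_rot: [0.09, 0.996, -0.0, 0.0]
ft_force: [0.1, -1.0, -3.4]
grip_width: 0.0262
grasp_force: 59.7
```

Emit:
arm_command([
  {"dx": 0, "dy": 0, "dz": 0.1, "wx": 0, "wy": 0, "wz": 0, "grip": 1},
  {"dx": 0, "dy": 0, "dz": 0.2, "wx": 0, "wy": 0, "wz": 0, "grip": 1},
  {"dx": 0, "dy": 0, "dz": 0.2, "wx": 0, "wy": 0, "wz": 0, "grip": 1},
])

```text
clock: 11.8
eef_pos: [0.4752, -0.2483, -0.0104]
tool_rot: [0.09, 0.996, -0.0, 0.001]
ft_force: [-0.0, 0.8, 1.2]
grip_width: 0.0261
grasp_force: 60.3
```

Floor contact (-2.2 → +1.2 N). Opening only slightly, inside the rim, then lifting clear.

Emit:
arm_command([
  {"dx": 0, "dy": 0, "dz": 0, "wx": 0, "wy": 0, "wz": 0, "grip": 3},
  {"dx": 0, "dy": 0, "dz": 0, "wx": 0, "wy": 0, "wz": 0, "grip": 3.8},
  {"dx": 0, "dy": 0, "dz": 0, "wx": 0, "wy": 0, "wz": 0, "grip": 4.2},
  {"dx": 0, "dy": 0, "dz": 0, "wx": 0, "wy": 0, "wz": 0, "grip": 4.2},
  {"dx": 0, "dy": 0, "dz": 0, "wx": 0, "wy": 0, "wz": 0, "grip": 4.2},
])

```text
clock: 12.3
eef_pos: [0.4748, -0.248, -0.0111]
tool_rot: [0.09, 0.996, -0.0, 0.0]
ft_force: [0.2, -0.6, -0.2]
grip_width: 0.0424
grasp_force: 0.0
```

Emit:
arm_command([
  {"dx": 0, "dy": 0, "dz": -1, "wx": 0, "wy": 0, "wz": 0, "grip": 4.2},
  {"dx": 0, "dy": 0, "dz": -2.5, "wx": 0, "wy": 0, "wz": 0, "grip": 4.2},
  {"dx": 0, "dy": 0, "dz": -5, "wx": 0, "wy": 0, "wz": 0, "grip": 4.2},
  {"dx": 0, "dy": 0, "dz": -9, "wx": 0, "wy": 0, "wz": 0, "grip": 4.2},
  {"dx": 0, "dy": 0, "dz": -13, "wx": 0, "wy": 0, "wz": 0, "grip": 4.2},
  {"dx": 5, "dy": 0, "dz": -16, "wx": 0, "wy": 0, "wz": 0, "grip": 4.2},
  {"dx": 10, "dy": 0, "dz": -18, "wx": 0, "wy": 0, "wz": 0, "grip": 4.2},
  {"dx": 15, "dy": 0, "dz": -18, "wx": 0, "wy": 0, "wz": 0, "grip": 4.2},
  {"dx": 15, "dy": 0, "dz": -18, "wx": 0, "wy": 0, "wz": 0, "grip": 4.2},
  {"dx": 15, "dy": 0, "dz": -18, "wx": 0, "wy": 0, "wz": 0, "grip": 4.2},
])

```text
clock: 13.3
eef_pos: [0.3261, -0.221, 0.1701]
tool_rot: [0.091, 0.996, -0.0, 0.001]
ft_force: [0.5, -0.7, -0.2]
grip_width: 0.0418
grasp_force: 0.0
```

Run:
```python
from h import *
to([.474,-.247,.1],79.7)
im,_,W=cloud("scene");S=np.load("scene.npz")
cv2.imwrite("pics/end.png",np.hstack([im[...,::-1]]))
i=im.astype(int);m=((W>[.36,-.30,.03])&(W<[.58,-.2,.09])).all(-1)&(i[...,0]>i[...,2]*1.6)
P=W[m];print(len(P),P.min(0),P.max(0),cv2.minAreaRect((P[:,:2]*1000).astype(np.float32)))
m=((W>[.5,.25,.218])&(W<[.6,.34,.235])).all(-1);print("cap",m.sum(),np.median(W[m],0))
```

```text
t 13.3 eef [ 0.3261 -0.221   0.1701] yaw_y 79.61 tilt [ 0.0017 -0.0011 -1.    ] F [ 0.47 -0.71 -0.17] grip 0.0418
d cm [-15.01   0.12   7.03] ('wz', np.float64(-0.0015114167133638556))
1203 [ 0.38838586 -0.29995812  0.03003033] [ 0.55750207 -0.20115916  0.05930823] ((472.44561767578125, -248.75189208984375), (176.55764770507812, 92.16678619384766), 6.035055160522461)
cap 212 [0.54801927 0.2926094  0.22422904]
```

View pics/end.png

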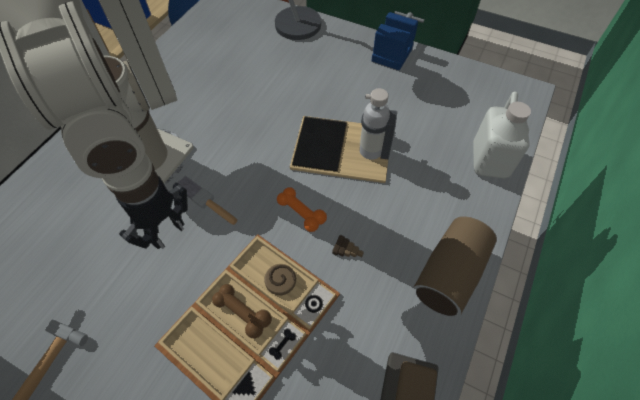

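The bone lies flat and centred in the bone-tagged tray, around (241,309). The cap is up at (376,97), the other fossils are unmoved, and the arm is clear.

```bash
python3 -c "
from workcell import job;print(job.job_done())"
```

```text
the job is handed in; nothing more can be done
None
```

I pressed the canister's cap fully down and it sprang back, then I set the bone flat in its own tray; the job is handed in at about 13 s, but no verdict was returned.

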